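Roll the press roller over the bonded trim rings to the index line

TASK

Press down the glued trim rings on the bonding board: pushing with the fingertips on the top of the steel press roller, in as many strokes as you like, roll it over the rings and stop it with its axle straight above the line between the two pointed index blocks and parallel to that line, without letting it run on past. Do not slide it, shove it from low behind, pinch it or lift it; leave it lying still there and everything else where it is.

Things in the scene. Friction and masses are not known exactly. Their poses are not given: they have to be found in the camera images.
- roller: loose hollow steel press roller: cylinder 70 mm diameter, 140 mm long, 0.56 to 0.94 kg, lying on the board. Origin at its centre (on the axle, 35 mm above the board top). Its y axis is the axle, about parallel to the gauge's y; x and z turn as it rolls. Rolling resistance soon stops it. A fingertip dragging its top forward without slip moves it half as far as the fingertip goes
- board: fixed plywood board with cork top, 440 x 320 x 12 mm (x, y, z); origin at the centre of its underside, top 12 mm above the table. Its x axis runs along the lane: the roller starts on the -x side and goes to +x. Three flat trim rings (38 mm diameter, under 1 mm thick, fixed) lie in the lane
- gauge: fixed index gauge on the board: white line 196 mm long across the lane, a pointed aluminium block (30 x 22 x 12 mm high) at each end, centres 113 mm from the middle. Origin at the line's middle on the board top (12 mm above the table); y along the line, x along the lane in the direction of travel. The roller starts 80 to 140 mm away on its -x side
- earcup: black ear-cup shell, 70 mm diameter, 32 mm high, standing on the board beyond the line; origin at the centre of its underside. Bystander
- glue: small white glue bottle, 32 mm diameter, 75 mm high, standing on the board beside the lane near the roller; origin at the centre of its underside. Bystander
- earpad: black rubber ring, 48 mm diameter, 16 mm high, lying on the board beside the lane near the roller; origin at the centre of its underside. Bystander
- driver: screwdriver, 190 mm long, lying on the table to the left; origin under its middle. Bystander
- cup: grey plastic cup, 70 mm diameter, 70 mm high, on the table to the left; origin at the centre of its underside. Bystander
- headphones: pair of black headphones lying on the table to the right, about 180 x 175 mm and 76 mm high; origin on the table between the two ends of the headband. Bystander
- jar: clear jar with a steel cap, 56 mm diameter, 60 mm high, on the table to the right; origin at the centre of its underside. Bystander
Not all that is in view belongs to the job. What is meant by the roller is not pink, and is the larger of those in its own colour.

How it is judged:
At the end, for the whole second after the job is handed in: The roller lies still on the board, having rolled there (turned by about its travel over 35 mm), its centre within 10 mm of the index line across it and within 25 mm of the line's middle along it, its axle within 0.15 rad of parallel to the line (x of roller in the frame of gauge between -0.01 and 0.01 m and y of roller in the frame of gauge between -0.025 and 0.025 m and angle between the y axis of roller and the y axis of gauge, either way round below 0.15 rad and angle between roller's own z axis and vertical above 1.5 rad and height (world z) of roller between 0.043 and 0.051 m and linear speed of roller below 0.01 m/s and angular speed of roller below 0.25 rad/s); the robot touches nothing.
It fails at once if the roller is lifted off the board (8 mm or more) (height (world z) of roller above 0.055 m).
It fails at once if the roller is slid along instead of rolled (distance of roller from where it was at the start of the episode above 0.06 m and angle between roller's own z axis and vertical below 0.9 rad).
It fails at once if the roller is shoved or pinched low on its sides instead of pushed on top (fingertips reach about 16 mm or more below its top while touching it) (contact force between the fingers and roller above 0.5 N and height (world z) of the grasp point below 0.085 m).
It fails at once if the roller runs more than 30 mm past the line (x of roller in the frame of gauge above 0.03 m).
It fails at once if a bystander is moved by more than 15 mm (distance of any of earcup, glue, earpad, driver, cup, headphones, jar from where it was at the start of the episode above 0.015 m).
It also fails if it takes over 48 s, if anything falls off the work surface, if the arm or the gripper's body presses on something with over 40 N, if the wrist force passes 120 N, or if a joint passes its speed limit or range.

ROBOT

A 7-joint arm with a two-finger parallel gripper is mounted at the origin on the work surface. World frame = base frame: x ahead of the robot, y to its left, z up, the work surface at z = 0. Lengths are in m, angles in rad, forces in N, time in s.
With the tool pointing down it reaches from about 0.425 to 0.95 m from the base axis. Payload 16.7 kg.
Tool frame: the origin (TCP) lies at the very end of the fingers, on their centre line; the grasp point (between the pads) lies r.hold_point_z behind it (r.hold_point_z is the distance from the TCP to the grasp point, in m); z points along the fingers, y is the line along which they close (so a half turn about z gives the same grasp; the last joint's range is limited). The gripper opens to 94 mm and grips with 3 to 60 N. Pads are 16 mm wide; open, the fingers measure 119 mm over their backs; the gripper's body (75 mm by 177 mm) begins 78 mm behind the grasp point.
Start: joints at [0.977, 0.426, 0.074, 1.606, -0.034, 1.111, -0.067], TCP at [0.29, -0.609, 0.205] pointing down, gripper open.
Joint ranges: [-2.85, 2.85], [-0.5, 2.14], [-1.23, 1.37], [0.21, 2.46], [-1.02, 4.16], [0.16, 2.05], [-2.73, 2.73]. Speed limits (rad/s): [1.89, 1.89, 2.39, 2.39, 3.01, 3.01, 3.01].

INTERFACE

Orientations are given as a unit quaternion [w, x, y, z].
In Python, from station import r, eyes gives the robot as it stands.
- The arm moves only by the shell command python3 -m jog 'ROWS' [FORCE]. ROWS is a JSON object of lists of equal length, an entry for each row: "travel": the shift along the tool's x, y, z in m, a list of three; "delta_rot": the turn, a rotation vector about the tool's x, y, z in rad, a list of three; "claw": the opening in per cent of the stroke, from 0 (shut) to 100 (fully open). In form: {"travel": [[x, y, z], ...], "delta_rot": [[rx, ry, rz], ...], "claw": [claw, ...]}. A call has 1 to 20 rows; each row is the pose to reach, as a shift and turn from the pose commanded when the call began, along the tool's axes at that moment; what a row does not reach only later rows make up. A row lasts 1/12 s, in which the tool goes at most 41.7 mm and 7.16 degrees, less where a joint would pass 70% of its speed; a pose out of reach is approached as far as the arm can. A call with a gripper value outside its range is refused whole. The fingers move at their own pace and stop on an object; FORCE is the grip in N (left out, the last holds). Time passes only in rows, so rows that repeat a pose let the fingers close. It gives the time, the measured TCP pose, the force, the opening and the grip force at its end, in the units of the state.
- r.observe(): the state, without advancing time (a new reading comes with each control period).
- eyes.read_camera(name): name is "scene" or "top" or "wrist"; returns a dict with "image" (400x640x3 uint8, blue, green, red), "depth" (400x640 float32, m along the optical axis (not along the pixel's ray), 0 where there is no reading), "mtx" (3x3 intrinsics, pixels), "cam_to_world" (4x4, takes a point from camera to world coordinates). Camera axes: x right, y down, z forward; pixel columns grow to the right and rows downward; lengths in m; the calibration is good to about 2 mm. The wrist camera is an equidistant fisheye: a pixel r from the principal point sees the ray r / f radians off the axis. A picture is of the moment at which its call begins.
- r.job_done(): hands the job in; it is judged then, once.
The state is a dict: "time": time; "q": joint angles; "qd": joint speeds; "joint_efforts": joint torques, N m; "position": TCP position; "tcp_rot": TCP orientation; "ft_force": force on the tool from outside, world axes, zero at the start; "ft_torque": the same for the moment, N m; "finger_gap": opening from 0.0 (shut) to 1.0 (fully open); "grip_force": force on a finger pad.
Only numpy, scipy, OpenCV 4.12 (cv2) and the standard library are available. Lean on these libraries where they do the work, as an engineer would, in place of code of your own. Each camera call takes 0.05 s, during which the arm holds its last target. There are 200 camera calls.

## Working session

There is one attempt and no reset: what is moved stays moved. The work goes in short steps, Python scripts to look and compute and a shell command to move; the robot and the scene stay as the last step left them, time stands still between calls to the robot, and variables do not carry over. Pictures are saved under pics/ and viewed, at most 10 in all, crops included, and the job is handed in when it is done.

```bash
mkdir -p pics; ls; python3 - <<'E'
from station import r, eyes
import cv2,numpy as np
o=r.observe(); print(o['time'],o['position'],o['tcp_rot'],r.hold_point_z,o['finger_gap'])
for n in("scene","top"):
    c=eyes.read_camera(n); cv2.imwrite(f"pics/{n}0.png",c["image"]); np.savez(f"{n}0.npz",**c)
    print(n,c["mtx"].tolist(),np.round(c["cam_to_world"],3).tolist())
E
```

```text
pics
0.0 [ 0.29023483 -0.60896078  0.20479602] [-5.75321068e-04  9.75375030e-01  2.20552013e-01 -1.69386933e-04] 0.0188 1.0001604721960842
scene [[497.2302638496971, 0.0, 325.7863289022458], [0.0, 497.2302638496971, 210.76945317133578], [0.0, 0.0, 1.0]] [[0.189, 0.792, -0.581, 1.35], [0.982, -0.149, 0.117, -0.222], [0.006, -0.592, -0.806, 1.19], [0.0, 0.0, 0.0, 1.0]]
top [[468.2076450102205, 0.0, 326.5877671188386], [0.0, 468.2076450102205, 197.30519362542628], [0.0, 0.0, 1.0]] [[0.011, -0.997, 0.073, 0.428], [-1.0, -0.01, 0.003, -0.043], [-0.002, -0.073, -0.997, 1.813], [0.0, 0.0, 0.0, 1.0]]
```

View pics/top0.png

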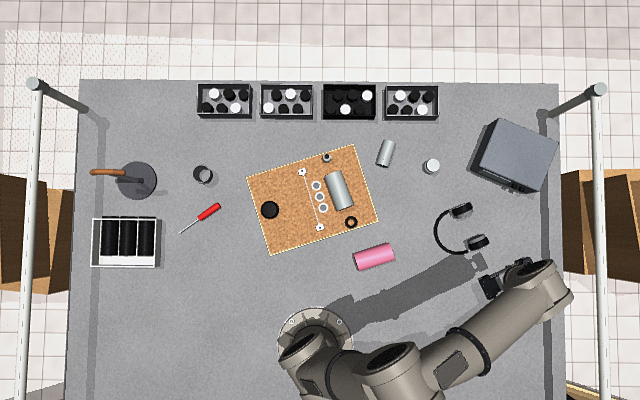

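View pics/scene0.png

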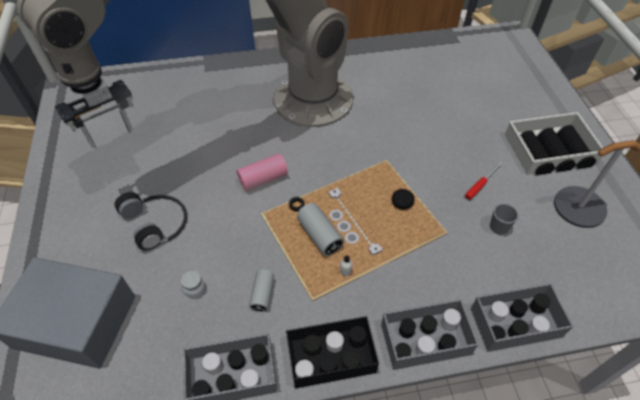

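The top view shows three cylinders: pink at (375,256), a small steel one off the board at (386,153) and a larger steel one on the board at (340,190). The last one fits: it is not pink, and it is the larger of the two steel ones. The gauge blocks are at about (302,171) and (320,227), and travel is towards image left.

```bash
cat > h.py <<'E'
import numpy as np, cv2
def onplane(c,uv,z):
    uv=np.atleast_2d(np.asarray(uv,float)); d=np.c_[uv,np.ones(len(uv))]@np.linalg.inv(c["mtx"]).T@c["cam_to_world"][:3,:3].T
    o=c["cam_to_world"][:3,3]; return o+d*((z-o[2])/d[:,2])[:,None]
def cloud(c):
    h,w=c["depth"].shape; u,v=np.meshgrid(np.arange(w),np.arange(h)); D=c["depth"]
    p=np.stack([u,v,np.ones_like(u)],-1)@np.linalg.inv(c["mtx"]).T*D[...,None]
    P=p@c["cam_to_world"][:3,:3].T+c["cam_to_world"][:3,3]; P[D==0]=np.nan; return P
def blob(m,seed=None):
    n,l,s,ce=cv2.connectedComponentsWithStats(m.astype(np.uint8))
    return [(l==i,s[i],ce[i]) for i in range(1,n) if s[i][4]>5]
E
python3 - <<'E'
from h import *
for n,roi in(("top",(240,140,385,260)),("scene",(255,155,450,295))):
    c=dict(np.load(n+"0.npz")); P=cloud(c); im=c["image"]; hsv=cv2.cvtColor(im,cv2.COLOR_BGR2HSV)
    R=np.zeros(im.shape[:2],bool); x0,y0,x1,y1=roi; R[y0:y1,x0:x1]=1
    cork=R&(hsv[...,1]>80)&(hsv[...,0]<25)&(hsv[...,2]>90)
    cork=max(blob(cork),key=lambda b:b[1][4])[0]
    hull=cv2.convexHull(np.argwhere(cork)[:,::-1].astype(np.int32))
    rect=cv2.minAreaRect(onplane(c,hull[:,0],.012)[:,:2].astype(np.float32)); print(n,"board",rect,"z",np.nanmedian(P[cork][:,2]))
    inside=np.zeros(im.shape[:2],np.uint8); cv2.fillConvexPoly(inside,hull,1)
    tall=(inside>0)&(P[...,2]>.04)
    for m,s,ce in blob(tall): 
        q=P[m]; print(" tall",s[4],ce.round(1),q.mean(0).round(4),"zmax",np.percentile(q[:,2],95).round(3),cv2.minAreaRect(q[:,:2].astype(np.float32)))
    wh=(inside>0)&(hsv[...,1]<45)&(hsv[...,2]>165)&(P[...,2]<.035)
    for m,s,ce in blob(wh): print(" white",s.tolist(),ce.round(1),onplane(c,ce,.013 if s[4]>0 else 0)[0].round(4))
    if n=="scene": cv2.imwrite("pics/crop1.png",cv2.resize(im[y0:y1,x0:x1],None,fx=4,fy=4,interpolation=2))
E
```

```text
top board ((0.5535390377044678, 0.021023482084274292), (0.3143148422241211, 0.43359220027923584), 18.27239227294922) z 0.011008148373204518
 tall 59 [326.4 157.3] [ 0.7061 -0.0357  0.0666] zmax 0.09 ((0.7082394361495972, -0.03607277572154999), (0.03016454167664051, 0.02661927603185177), 0.25029924511909485)
 tall 697 [338.3 190.3] [ 0.5815 -0.0816  0.0732] zmax 0.085 ((0.5826994180679321, -0.0828167200088501), (0.14120422303676605, 0.07009172439575195), 21.309709548950195)
 tall 127 [269.4 209.4] [0.5086 0.1779 0.0441] zmax 0.05 ((0.510566234588623, 0.17758709192276), (0.05986975133419037, 0.05411611497402191), 27.261552810668945)
 white [298, 168, 26, 63, 135] [310.7 199.1] [0.5515 0.0234 0.013 ]
 white [311, 181, 10, 10, 50] [315.5 185.2] [0.6057 0.0054 0.013 ]
 white [315, 192, 10, 10, 52] [319.4 196.2] [ 0.5632 -0.0101  0.013 ]
 white [318, 203, 10, 10, 49] [322.8 207.5] [ 0.5196 -0.0237  0.013 ]
scene board ((0.5573095679283142, 0.017215579748153687), (0.3149857223033905, 0.43384701013565063), 18.206199645996094) z 0.012312941998363636
 tall 242 [402.9 195.8] [0.5113 0.1763 0.04
[... 302 characters left out ...]
 [345.7 263.5] [ 0.7159 -0.0406  0.0648] zmax 0.088 ((0.7147868275642395, -0.03990793228149414), (0.02981235831975937, 0.025707336142659187), 84.43235778808594)
 white [330, 188, 10, 8, 44] [335.  192.1] [ 0.4379 -0.0113  0.013 ]
 white [330, 210, 5, 8, 15] [331.1 213.1] [ 0.5125 -0.038   0.013 ]
 white [337, 210, 6, 9, 17] [340.4 213.6] [ 0.5196 -0.0119  0.013 ]
 white [332, 218, 6, 3, 10] [334.7 219.2] [ 0.536  -0.0322  0.013 ]
 white [337, 222, 8, 10, 21] [339.1 226.8] [ 0.5646 -0.0251  0.013 ]
 white [346, 224, 5, 7, 14] [348.6 227.4] [0.5715 0.0012 0.013 ]
 white [345, 232, 14, 12, 52] [351.4 237.2] [0.606  0.0019 0.013 ]
 white [370, 244, 12, 9, 60] [374.8 247.1] [0.6502 0.0587 0.013 ]
```

View pics/crop1.png

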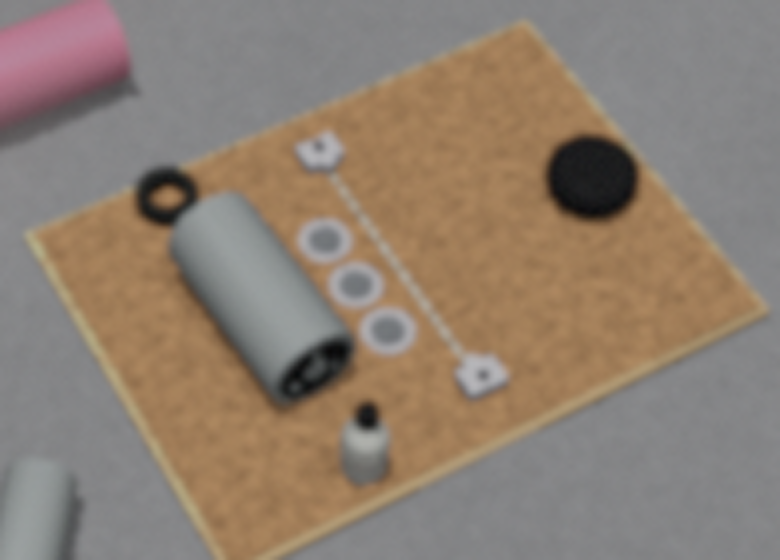

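The crop confirms the large steel roller on the board at scene (319,227), with block centres at (335,192) and (375,249). 

Measurements:
- **Gauge:** its middle is near (0.5515, 0.0225). The line's heading of 18.3° and the block spacing of about 225 mm both agree with the description.
- **Roller:** its centre is near (0.583, -0.0845). It measures 141×70 mm with its top at 0.085, and its axle heads 21.4°.
- **Travel needed:** about 111 mm.

First move: go above and slightly behind the roller, with the fingers spread along the axle.

```bash
python3 -m jog '{"travel":[[0.489,-0.334,0],[0.489,-0.334,0],[0.489,-0.334,0],[0.489,-0.334,0],[0.489,-0.334,0],[0.489,-0.334,0],[0.489,-0.334,0],[0.489,-0.334,0],[0.489,-0.334,0],[0.489,-0.334,0],[0.489,-0.334,0],[0.489,-0.334,0],[0.489,-0.334,0],[0.489,-0.334,0],[0.489,-0.334,0],[0.489,-0.334,0],[0.489,-0.334,0],[0.489,-0.334,0.07],[0.489,-0.334,0.07],[0.489,-0.334,0.07]],"delta_rot":[[0,0,-1.484],[0,0,-1.484],[0,0,-1.484],[0,0,-1.484],[0,0,-1.484],[0,0,-1.484],[0,0,-1.484],[0,0,-1.484],[0,0,-1.484],[0,0,-1.484],[0,0,-1.484],[0,0,-1.484],[0,0,-1.484],[0,0,-1.484],[0,0,-1.484],[0,0,-1.484],[0,0,-1.484],[0,0,-1.484],[0,0,-1.484],[0,0,-1.484]],"claw":[70,70,70,70,70,70,70,70,70,70,70,70,70,70,70,70,70,70,70,70]}'
cat > st.py <<'E'
from station import r
from scipy.spatial.transform import Rotation as R
import numpy as np
o=r.observe(); q=o['tcp_rot']; M=R.from_quat([q[1],q[2],q[3],q[0]]).as_matrix()
print(o['time'],o['position'].round(4),"x",M[:,0].round(3),"y",M[:,1].round(3),"F",o['ft_force'].round(2))
E
python3 st.py
```

```text
time: 1.77
position: [0.5843, -0.0993, 0.1305]
tcp_rot: [-0.003, 0.571, 0.821, -0.002]
ft_force: [-1.1, 0.4, -0.7]
finger_gap: 0.703
grip_force: 0.0
1.7667 [ 0.5843 -0.0993  0.1305] x [-0.348  0.937  0.003] y [ 0.937  0.348 -0.007] F [-1.08  0.35 -0.68]
```

```bash
python3 -m jog '{"travel":[[0,0,0.02],[0,0,0.04],[0,0,0.046],[0,0,0.048],[0,0,0.049],[0,0,0.05],[0,0,0.05]],"delta_rot":[[0,0,0],[0,0,0],[0,0,0],[0,0,0],[0,0,0],[0,0,0],[0,0,0]],"claw":[70,70,70,70,70,70,70]}'; python3 st.py
```

```text
time: 2.35
position: [0.5887, -0.0977, 0.0866]
tcp_rot: [0.001, 0.57, 0.822, 0.0]
ft_force: [-0.0, -0.5, -0.5]
finger_gap: 0.701
grip_force: 0.0
2.35 [ 0.5887 -0.0977  0.0866] x [-0.35   0.937 -0.001] y [0.937 0.35  0.001] F [-0.05 -0.48 -0.49]
```

```bash
python3 -m jog '{"travel":[[0,0,0.002],[0,0,0.004],[0,0,0.005],[0,0,0.005],[0,0,0.005]],"delta_rot":[[0,0,0],[0,0,0],[0,0,0],[0,0,0],[0,0,0]],"claw":[70,70,70,70,70]}'; python3 st.py
```

```text
time: 2.77
position: [0.5887, -0.0977, 0.0812]
tcp_rot: [0.001, 0.57, 0.822, 0.0]
ft_force: [-1.0, -1.4, 9.1]
finger_gap: 0.7
grip_force: 4.4
2.7667 [ 0.5887 -0.0977  0.0812] x [-0.35   0.937 -0.001] y [0.937 0.35  0.001] F [-0.96 -1.44  9.07]
```

Contact at about 9 N. Next is the first stroke, 40 mm forward, holding at the end and then lifting.

```bash
python3 -m jog '{"travel":[[0.003,0,0],[0.007,0,0],[0.012,0,0],[0.017,0,0],[0.022,0,0],[0.027,0,0],[0.032,0,0],[0.036,0,0],[0.039,0,0],[0.04,0,0],[0.04,0,0],[0.04,0,0]],"delta_rot":[[0,0,0],[0,0,0],[0,0,0],[0,0,0],[0,0,0],[0,0,0],[0,0,0],[0,0,0],[0,0,0],[0,0,0],[0,0,0],[0,0,0]],"claw":[70,70,70,70,70,70,70,70,70,70,70,70]}'; python3 st.py
python3 -m jog '{"travel":[[0,0,-0.01],[0,0,-0.03],[0,0,-0.03]],"delta_rot":[[0,0,0],[0,0,0],[0,0,0]],"claw":[70,70,70]}'
cat > look.py <<'E'
import sys
from station import eyes
from h import *
k=sys.argv[1]
t=np.radians(18.25); T=np.array([-np.sin(t),np.cos(t)]); U=np.array([np.cos(t),np.sin(t)]); G=np.array([.5515,.0225])
for n in("scene",):
    c=eyes.read_camera(n); P=cloud(c); hsv=cv2.cvtColor(c["image"],cv2.COLOR_BGR2HSV)
    d=P[...,:2]-G; a=d@T; b=d@U
    m=(P[...,2]>.045)&(P[...,2]<.09)&(abs(b)<.1)&(a>-.17)&(a<.06)&(hsv[...,1]<60)
    bl=max(blob(m),key=lambda x:x[1][4]); q=P[bl[0]]
    rc=cv2.minAreaRect(q[:,:2].astype(np.float32)); dd=np.array(rc[0])-G
    top=q[q[:,2]>np.percentile(q[:,2],97)-.004]; 
    print(n,bl[1][4],rc,"gauge x,u",(dd@T).round(4),(dd@U).round(4),"crest",((top[:,:2].mean(0)-G)@T).round(4),"z",np.percentile(q[:,2],97).round(4))
    cv2.imwrite(f"pics/{n}{k}.png",cv2.resize(c["image"][130:310,240:470],None,fx=3,fy=3))
E
python3 look.py 2
```

```text
time: 3.77
position: [0.5742, -0.0605, 0.0818]
tcp_rot: [0.001, 0.57, 0.822, -0.0]
ft_force: [-8.5, -3.1, 23.6]
finger_gap: 0.697
grip_force: 11.7
3.7667 [ 0.5742 -0.0605  0.0818] x [-0.35   0.937 -0.001] y [ 0.937  0.35  -0.   ] F [-8.47 -3.13 23.64]
time: 4.02
position: [0.5757, -0.0597, 0.1136]
tcp_rot: [0.002, 0.57, 0.822, 0.001]
ft_force: [0.2, -0.2, 0.1]
finger_gap: 0.7
grip_force: 0.0
scene 1152 ((0.5774297714233398, -0.06768062710762024), (0.1449700891971588, 0.06959089636802673), 21.393360137939453) gauge x,u -0.0938 -0.0036 crest -0.0932 z 0.0841
```

The first stroke rolled it 19.4 mm for a 40 mm finger travel, as expected, and the yaw did not change. Repeating with 48 mm strokes.

```bash
python3 -m jog '{"travel":[[-0.024,0,0],[-0.024,0,0],[-0.024,0,0.022],[-0.024,0,0.028],[-0.024,0,0.03],[-0.024,0,0.03],[-0.021,0,0.03],[-0.016,0,0.03],[-0.010,0,0.03],[-0.004,0,0.03],[0.002,0,0.03],[0.008,0,0.03],[0.014,0,0.03],[0.019,0,0.03],[0.023,0,0.03],[0.024,0,0.03],[0.024,0,0.03],[0.024,0,0.03],[0.024,0,0.015],[0.024,0,0]],"delta_rot":[[0,0,0],[0,0,0],[0,0,0],[0,0,0],[0,0,0],[0,0,0],[0,0,0],[0,0,0],[0,0,0],[0,0,0],[0,0,0],[0,0,0],[0,0,0],[0,0,0],[0,0,0],[0,0,0],[0,0,0],[0,0,0],[0,0,0],[0,0,0]],"claw":[70,70,70,70,70,70,70,70,70,70,70,70,70,70,70,70,70,70,70,70]}'; python3 look.py 3;python3 st.py
```

```text
time: 5.73
position: [0.5647, -0.0372, 0.1102]
tcp_rot: [-0.001, 0.57, 0.822, -0.001]
ft_force: [0.5, 0.6, 0.4]
finger_gap: 0.698
grip_force: 0.0
scene 1140 ((0.568331778049469, -0.04448778182268143), (0.14509080350399017, 0.06998160481452942), 23.168195724487305) gauge x,u -0.0689 -0.005 crest -0.0687 z 0.0845
5.7833 [ 0.5665 -0.0371  0.1134] x [-0.351  0.936 -0.001] y [0.936 0.351 0.002] F [1.59 0.64 3.81]
```

```bash
python3 -m jog '{"travel":[[-0.024,0,0],[-0.024,0,0],[-0.024,0,0.022],[-0.024,0,0.028],[-0.024,0,0.03],[-0.024,0,0.03],[-0.021,0,0.03],[-0.016,0,0.03],[-0.010,0,0.03],[-0.004,0,0.03],[0.002,0,0.03],[0.008,0,0.03],[0.014,0,0.03],[0.019,0,0.03],[0.023,0,0.03],[0.024,0,0.03],[0.024,0,0.03],[0.024,0,0.03],[0.024,0,0.015],[0.024,0,0]],"delta_rot":[[0,0,-0.03],[0,0,-0.03],[0,0,-0.03],[0,0,-0.03],[0,0,-0.03],[0,0,-0.03],[0,0,-0.02],[0,0,-0.01],[0,0,0],[0,0,0.01],[0,0,0.02],[0,0,0.03],[0,0,0.04],[0,0,0.05],[0,0,0.06],[0,0,0.07],[0,0,0.07],[0,0,0.07],[0,0,0.07],[0,0,0.07]],"claw":[70,70,70,70,70,70,70,70,70,70,70,70,70,70,70,70,70,70,70,70]}'; python3 look.py 4;python3 st.py
```

```text
time: 7.45
position: [0.5563, -0.0145, 0.1104]
tcp_rot: [-0.001, 0.598, 0.801, -0.001]
ft_force: [0.3, -0.4, 0.6]
finger_gap: 0.701
grip_force: 0.0
scene 1124 ((0.5609517693519592, -0.0226907841861248), (0.14475484192371368, 0.06762427091598511), 22.259397506713867) gauge x,u -0.0459 -0.0052 crest -0.0443 z 0.0844
7.5 [ 0.558  -0.0144  0.1135] x [-0.284  0.959 -0.   ] y [0.959 0.284 0.001] F [ 2.73 -0.04  3.16]
```

View pics/scene4.png

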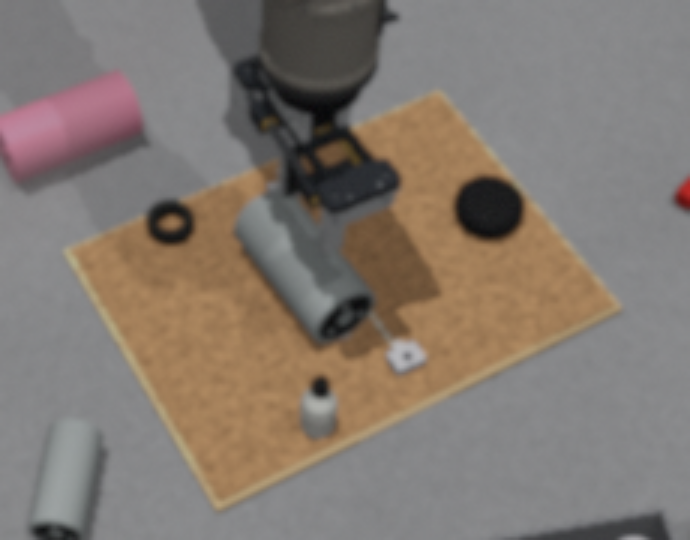

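The roller is at crop (305,265), with the gauge block ahead of it at (405,355) and the bystanders untouched. Its x in the gauge frame is about -45 mm. Next stroke of 44 mm, with some yaw correction.

```bash
python3 -m jog '{"travel":[[-0.023,0,0],[-0.023,0,0],[-0.023,0,0.022],[-0.023,0,0.028],[-0.023,0,0.03],[-0.023,0,0.03],[-0.020,0,0.03],[-0.015,0,0.03],[-0.010,0,0.03],[-0.004,0,0.03],[0.002,0,0.03],[0.008,0,0.03],[0.013,0,0.03],[0.018,0,0.03],[0.020,0,0.03],[0.021,0,0.03],[0.021,0,0.03],[0.021,0,0.03],[0.021,0,0.015],[0.021,0,0]],"delta_rot":[[0,0,-0.09],[0,0,-0.09],[0,0,-0.09],[0,0,-0.09],[0,0,-0.09],[0,0,-0.09],[0,0,-0.08],[0,0,-0.07],[0,0,-0.06],[0,0,-0.05],[0,0,-0.04],[0,0,-0.03],[0,0,-0.02],[0,0,-0.01],[0,0,0],[0,0,0],[0,0,0],[0,0,0],[0,0,0],[0,0,0]],"claw":[70,70,70,70,70,70,70,70,70,70,70,70,70,70,70,70,70,70,70,70]}'; python3 look.py 5;python3 st.py
```

```text
time: 9.17
position: [0.5503, 0.0056, 0.1104]
tcp_rot: [-0.001, 0.598, 0.801, -0.001]
ft_force: [0.1, 0.6, -0.4]
finger_gap: 0.701
grip_force: 0.0
scene 1117 ((0.5513148903846741, -0.0016228854656219482), (0.14528776705265045, 0.06938114762306213), 20.847869873046875) gauge x,u -0.0229 -0.0077 crest -0.0234 z 0.0849
9.2167 [0.552  0.0058 0.1135] x [-0.284  0.959 -0.   ] y [0.959 0.284 0.001] F [2.47 0.39 3.04]
```

```bash
python3 -m jog '{"travel":[[-0.022,0,0],[-0.022,0,0],[-0.022,0,0.022],[-0.022,0,0.028],[-0.022,0,0.03],[-0.022,0,0.03],[-0.019,0,0.03],[-0.015,0,0.03],[-0.010,0,0.03],[-0.004,0,0.03],[0.001,0,0.03],[0.006,0,0.03],[0.011,0,0.03],[0.015,0,0.03],[0.018,0,0.03],[0.019,0,0.03],[0.019,0,0.03],[0.019,0,0.03],[0.019,0,0.015],[0.019,0,0]],"delta_rot":[[0,0,-0.07],[0,0,-0.07],[0,0,-0.07],[0,0,-0.07],[0,0,-0.07],[0,0,-0.07],[0,0,-0.06],[0,0,-0.05],[0,0,-0.04],[0,0,-0.03],[0,0,-0.02],[0,0,-0.01],[0,0,0],[0,0,0],[0,0,0],[0,0,0],[0,0,0],[0,0,0],[0,0,0],[0,0,0]],"claw":[70,70,70,70,70,70,70,70,70,70,70,70,70,70,70,70,70,70,70,70]}'; python3 look.py 6;python3 st.py
python3 -m jog '{"travel":[[-0.03,0,-0.03],[-0.07,0,-0.05],[-0.11,0,-0.07],[-0.15,0,-0.07],[-0.19,0,-0.07],[-0.23,0,-0.07],[-0.23,0,-0.07]],"delta_rot":[[0,0,0],[0,0,0],[0,0,0],[0,0,0],[0,0,0],[0,0,0],[0,0,0]],"claw":[70,70,70,70,70,70,70]}'; python3 look.py 7
python3 - <<'E'
from station import eyes
from h import *
c=eyes.read_camera("top"); np.savez("top7.npz",**c); P=cloud(c)
m=(P[...,2]>.045)&(P[...,2]<.095); m[:150]=0;m[235:]=0;m[:,:285]=0;m[:,345:]=0
b=max(blob(m),key=lambda x:x[1][4]); print(b[1].tolist(),cv2.minAreaRect(P[b[0]][:,:2].astype(np.float32)))
cv2.imwrite("pics/top7.png",cv2.resize(c["image"][140:260,230:390],None,fx=5,fy=5,interpolation=2))
E
```

```text
time: 10.88
position: [0.5448, 0.0238, 0.1104]
tcp_rot: [-0.001, 0.598, 0.801, -0.001]
ft_force: [-1.0, 0.5, 0.7]
finger_gap: 0.7
grip_force: 0.0
scene 1094 ((0.5443585515022278, 0.01623813435435295), (0.14646421372890472, 0.06713929027318954), 21.59545135498047) gauge x,u -0.0037 -0.0087 crest -0.0031 z 0.085
10.9333 [0.5465 0.0241 0.1135] x [-0.284  0.959 -0.   ] y [0.959 0.284 0.001] F [1.16 0.31 4.13]
time: 11.52
position: [0.6113, -0.2057, 0.1797]
tcp_rot: [0.0, 0.602, 0.799, -0.001]
ft_force: [-1.7, -0.0, -0.4]
finger_gap: 0.7
grip_force: 0.0
scene 1150 ((0.5438405871391296, 0.01585090532898903), (0.14674493670463562, 0.06709438562393188), 20.58291244506836) gauge x,u -0.0039 -0.0094 crest -0.0019 z 0.0843
[296, 181, 30, 41, 699] ((0.542317807674408, 0.021955929696559906), (0.14178287982940674, 0.06911008059978485), 21.134702682495117)
```

View pics/scene7.png

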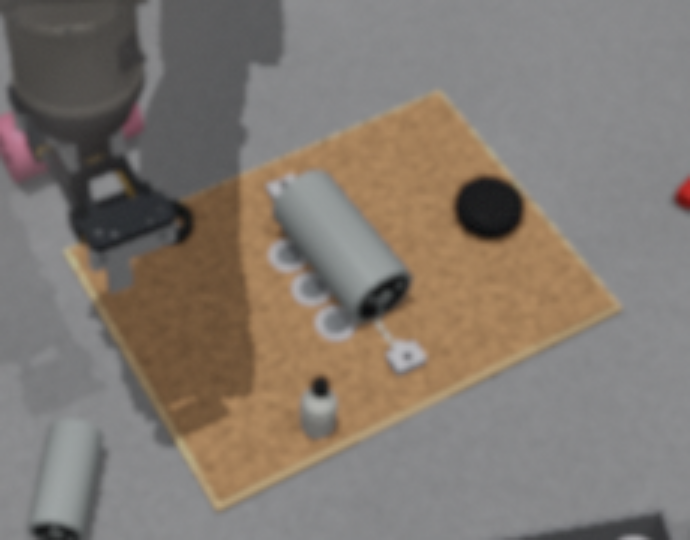

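View pics/top7.png

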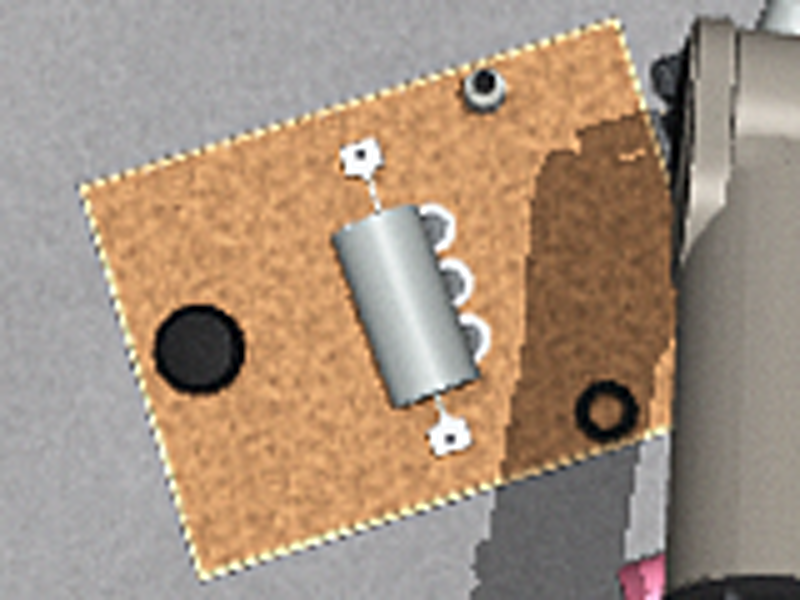

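Both views show the roller lying over the line, which passes under both of its end centres: top crop (376,215) and (437,395).
- **Offset across the line:** between about -4 and +2 mm.
- **Offset along the line:** about 9 mm.
- **Axle error:** about 0.05 rad.

It is still, the bystanders are in place and the arm is clear. Handing in.

```bash
python3 -c "
from station import r
print(r.observe()['time'],r.job_done())"
```

```text
the job is handed in; nothing more can be done
11.6167 None
```

I rolled the roller onto the index line in five top-pushed strokes and handed the job in at 11.6 s; by my last measurements it lay still within 4 mm of the line, 9 mm off its middle along it and 0.05 rad off parallel, and no verdict came back.

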